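# Open the roll-top drive cabinet and put the caddy away

### The job

Raise the roll-top shutter of the bench cabinet by its bar until it stands about three-quarters open by itself, and let go; then push the bar from the front until it is tucked fully under the edge of the hood, so that the shutter stays fully open. Then lay the drive caddy from the bench flat on the empty right-hand part of the cabinet's floor. Do not let the shutter drop shut or the caddy fall, and leave the other things where they are.

Things in the scene. Friction and masses are not known exactly. Their poses are not given: they have to be found in the camera images.
- cabinet: roll-top bench cabinet, fixed, 424 wide, 390 deep, 272 high. Origin: on the bench, below the level axis of the curved tracks (50 above the bench), mid-width; x points to its back, y to its left seen from the robot, z up. Plywood cheeks 12 thick, inner width 400, outer radius 168 about the axis at the front. Sill x -170 to -140, top 28 high. Open from above when the shutter is open
- hood_edge (a point): middle of the front edge of the grey metal hood that covers the cabinet's back (inner radius 213, outer 218 about the track axis), at 99 degrees up and over from the front level, 33 behind the axis, 260 above the bench
- shutter (a joint): slatted metal shutter, about 0.4 kg, outer radius 149 about the track axis. 0 = shut, 1.72 rad = fully open (end stop). Let go below 0.8 to 0.95 rad (its weight varies) it drops shut; let go between 1.0 and 1.35 track friction holds it; near the end it may glide home or stay where left. Above 1.66 its bar is under the hood
- bar (a point): middle of the shutter's round steel bar, 14 diameter, 130 long along cabinet y, on two 10 mm posts 116 apart, 44 clear of the slats. It runs on a circle of radius 200 about the track axis from 2 degrees above level (shut). Open, its front side is level with the hood's edge: fingers on both sides of it strike that edge 5 to 10 degrees too early; a push on its front side takes it home
- bay (a point): middle of the empty right-hand part of the cabinet's plywood floor, on the floor, 20 above the bench; free width 230 between the right cheek and a low rib 12 high that parts the floor; 70 in front of the track axis, 75 right of the cabinet's middle
- caddy_center (a point): centre of the drive caddy to put away: flat black box with a metal top plate, 110 long (its x) x 60 wide (its y) x 22 high, 0.25 kg, lying flat on the bench to the right of the cabinet
- stored_center (a point): centre of a second, equal caddy that already lies on the left-hand part of the cabinet's floor (leave it)
- screwdriver: black screwdriver lying on the bench, nearer to the robot than the caddy (leave it)
- mug: white mug, 80 diameter, 95 high, origin under its centre (leave it)
- adapter: black power adapter 110 x 50 x 32 on the bench left of the cabinet, origin under its centre (leave it)
Not all that is in view belongs to the job. Leave any blue, pink or red look-alike of the part that bears caddy_center alone.

How it is judged:
On the way, in this order (a step that is already met when the one before it is completed fails the run):
1. the shutter stands partly open by itself, nothing touched by the fingers (value of joint shutter between 0.75 and 1.6 rad and velocity of joint shutter between -0.1 and 0.1 rad/s and contact force between the fingers and anything else below 0.1 N), for 0.5 s.
2. the shutter is fully open, its bar under the hood, with the caddy not yet moved from its place on the bench (value of joint shutter above 1.66 rad and distance of caddy_center from where it was at the start of the episode below 0.05 m), for 0.2 s.
At the end, for the whole second after the job is handed in: the shutter is fully open (above 1.66 rad) and stays so; the caddy lies flat (within 0.08 rad) on the cabinet's floor in the right-hand part, clear of sill and rib (value of joint shutter above 1.66 rad and x of caddy_center in the frame of cabinet between -0.1 and 0.06 m and y of caddy_center in the frame of cabinet between -0.172 and 0.003 m and z of caddy_center in the frame of cabinet below 0.036 m and angle between caddy_center's own z axis and vertical below 0.08 rad); the robot touches nothing.
It fails at once if the shutter drops (closes faster than 2 rad/s) (velocity of joint shutter below -2 rad/s).
It fails at once if the caddy falls: it is more than about 30 mm above where it should lie and the fingers hold nothing (height (world z) of caddy_center above 0.06 m and contact force between the fingers and anything else below 0.05 N).
It fails at once if another thing is pushed more than 30 mm (distance of any of stored_center, screwdriver, mug, adapter from where it was at the start of the episode above 0.03 m).
It also fails if it takes over 70 s, if anything falls off the work surface, if the arm or the gripper's body presses on something with over 40 N, if the wrist force passes 120 N, or if a joint passes its speed limit or range.

### The arm

A 6-joint arm with a two-finger parallel gripper is mounted at the origin on the work surface. World frame = base frame: x ahead of the robot, y to its left, z up, the work surface at z = 0. Lengths are in m, angles in rad, forces in N, time in s.
With the tool pointing down it reaches from about 0.25 to 0.8 m from the base axis. Payload 8.5 kg.
Tool frame: the origin (TCP) lies at the very end of the fingers, on their centre line; the grasp point (between the pads) lies 19 mm behind it; z points along the fingers, y is the direction in which the jaws open and shut (so a half turn about z gives the same grasp; the last joint's range is limited). The gripper opens to 85 mm and grips with 20 to 120 N. Pads are 22 mm wide; open, the fingers measure 114 mm over their backs; the gripper's body (76 mm by 85 mm) begins 54 mm behind the grasp point. The pads swing forward as they close: fully open they stand 13 mm farther back than shut.
Start: joints at [1.131, 0.238, -0.013, 1.319, 0, 1.571], TCP at [0.224, 0.475, 0.231] pointing down, gripper open.
Joint ranges: [-2.66, 2.66], [-1.03, 1.9], [-1.14, 1.46], [-1.82, 2.27], [-1.45, 1.34], [-3.14, 3.14]. Speed limits (rad/s): [2.22, 2.22, 2.79, 3.14, 3.14, 3.14].

### API

Orientations are given as a unit quaternion [w, x, y, z].
In Python, from workcell import robot gives the robot as it stands.
- The arm moves only by the tool send_rows, never from a script. Its argument "moves" is a list of rows, each an object of numbers: "x", "y", "z": the shift along the tool's x, y, z in mm; "twist": the turn about the tool's z in degrees; "jaw": the gripper command: -1 is fully open, 1 is shut, values between are in proportion. A call has 1 to 12 rows; each row is the pose to reach, as a shift and turn from the pose measured when the call began, along the tool's axes at that moment; what a row does not reach only later rows make up. A row lasts 1/12 s, in which the tool goes at most 41.7 mm and 7.16 degrees, less where a joint would pass 70% of its speed; a pose out of reach is approached as far as the arm can. A call with a gripper value outside its range is refused whole. The fingers move at their own pace and stop on an object; "grip_force" is the grip in N (left out, the last holds). Time passes only in rows, so rows that repeat a pose let the fingers close. It gives the time, the measured TCP pose, the force and the opening at its end, in the units of the state.
- robot.read_state(): the state, without advancing time (a new reading comes with each control period).
- robot.capture(name): name is "scene" or "top" or "wrist"; returns the picture (420x560x3 uint8, red, green, blue); there is no depth.
- robot.camera_info(name): a dict with "fx", "fy", "cx", "cy" (pixels), "pose" (4x4, takes a point from camera to world coordinates). Camera axes: x right, y down, z forward; pixel columns grow to the right and rows downward; lengths in m; the calibration is good to about 2 mm. A picture is of the moment at which its call begins: read the wrist's pose just before it. camera_info takes no time and is no camera call; for the wrist camera it gives the pose at the moment of the call.
- robot.finish_job(): hands the job in, once; it reports no verdict.
The state is a dict: "time": time; "q": joint angles; "joint_velocities": joint speeds; "joint_efforts": joint torques, N m; "tool_pos": TCP position; "tcp_rot": TCP orientation; "force": force on the tool from outside, world axes, zero at the start; "moment": the same for the moment, N m; "grip_width": finger opening in m.
Only numpy, scipy, OpenCV 4.12 (cv2) and the standard library are available. Lean on these libraries where they do the work, as an engineer would, in place of code of your own. Each camera call takes 0.05 s, during which the arm holds its last target.

## Working session

There is one attempt and no reset: what is moved stays moved. The work goes in short steps, Python scripts to look and compute and a tool call to move; the robot and the scene stay as the last step left them, time stands still between calls to the robot, and variables do not carry over. Pictures are saved under pics/ and viewed, and the job is handed in when it is done.

Besides the shell and the picture viewer there is one more tool, called after ">>>" as name(argument=value, ...), one argument or row to a line, values as JSON. send_rows: Moves the arm, as the interface text tells. Its arguments: {"type":"object","properties":{"moves":{"type":"array","items":{"type":"object","properties":{"x":{"type":"number"},"y":{"type":"number"},"z":{"type":"number"},"twist":{"type":"number"},"jaw":{"type":"number"}}}},"grip_force":{"type":"number"}},"required":["moves"]}

```bash
ls; mkdir -p pics
python3 - <<'E'
from workcell import robot
import cv2,numpy as np
np.set_printoptions(precision=4,suppress=True)
print(robot.read_state())
for n in ("scene","top","wrist"):
    i=robot.camera_info(n); print(n,i)
    cv2.imwrite(f"pics/{n}0.png",robot.capture(n)[:,:,::-1])
E
```

```text
pics
{'time': 0.0, 'q': array([ 1.131 ,  0.2388, -0.0142,  1.3192, -0.    ,  1.5708]), 'joint_velocities': array([-0.0001,  0.0005,  0.0014,  0.0001, -0.0002,  0.0007]), 'joint_efforts': array([ -0.0001, -53.8787,  34.6437,   0.0185,   0.0002,  -0.    ]), 'tool_pos': array([0.2234, 0.4747, 0.2307]), 'tcp_rot': array([-0.0001,  0.2181,  0.9759, -0.0007]), 'force': array([-0.5176,  0.0152, -0.8686]), 'moment': array([0.014 , 0.0736, 0.0072]), 'grip_width': 0.08539172608050181}
scene {'fx': 536.8577542169578, 'fy': 536.8577542169578, 'cx': 275.50701501475174, 'cy': 209.56207413241285, 'pose': array([[-0.4248,  0.8596, -0.284 ,  0.9241],
       [ 0.9053,  0.4049, -0.1288,  0.2063],
       [ 0.0043, -0.3118, -0.9501,  1.6595],
       [ 0.    ,  0.    ,  0.    ,  1.    ]])}
top {'fx': 474.8908724413817, 'fy': 474.8908724413817, 'cx': 280.6562095365388, 'cy': 206.55743491731621, 'pose': array([[ 0.0268, -0.9811,  0.1915,  0.1253],
       [-0.9996, -0.0286, -0.0066,  0.0339],
       [ 0.012 , -0.1912, -0.9815,  1.9793],
       [ 0.    ,  0.    ,  0.    ,  1.    ]])}
wrist {'fx': 343.5433884624831, 'fy': 343.5433884624831, 'cx': 286.38457132440993, 'cy': 206.48564764773087, 'pose': array([[ 0.4256,  0.8611,  0.2782,  0.1519],
       [ 0.9049, -0.4044, -0.1327,  0.5097],
       [-0.0017,  0.3082, -0.9513,  0.3718],
       [ 0.    ,  0.    ,  0.    ,  1.    ]])}
```

View pics/scene0.png

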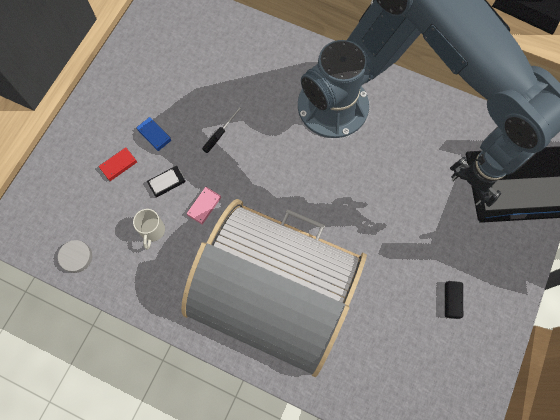

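View pics/top0.png

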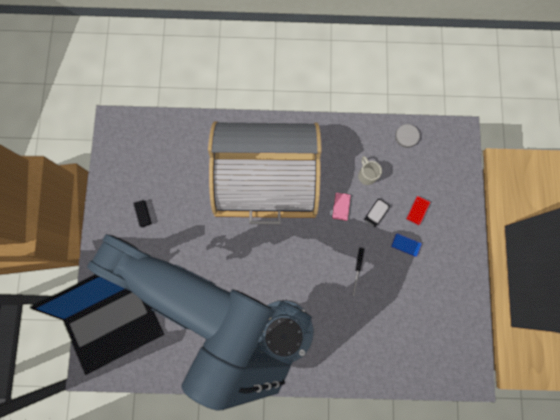

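View pics/wrist0.png

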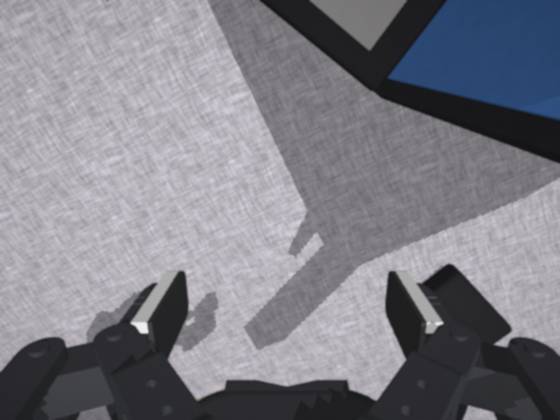

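The scene view shows the cabinet centred near (275,285), its bar near (300,222), the black caddy with a metal plate at (166,181), the pink decoy at (203,205), the screwdriver at (220,132) and the mug at (147,223). I'll enlarge these areas next.

```bash
cat > h.py <<'E'
import numpy as np,cv2
from workcell import robot
np.set_printoptions(precision=4,suppress=True)
def proj(n,P,info=None):
    i=info or robot.camera_info(n);T=np.linalg.inv(i["pose"]);P=np.atleast_2d(P)
    c=P@T[:3,:3].T+T[:3,3]
    return np.c_[c[:,0]/c[:,2]*i["fx"]+i["cx"],c[:,1]/c[:,2]*i["fy"]+i["cy"]]
def back(n,uv,z,info=None):
    i=info or robot.camera_info(n);uv=np.atleast_2d(uv).astype(float)
    d=np.c_[(uv[:,0]-i["cx"])/i["fx"],(uv[:,1]-i["cy"])/i["fy"],np.ones(len(uv))]@i["pose"][:3,:3].T
    o=i["pose"][:3,3]
    return o+d*((z-o[2])/d[:,2])[:,None]
def crop(src,x0,y0,x1,y1,s,out):
    im=cv2.imread(src)[y0:y1,x0:x1]
    cv2.imwrite(out,cv2.resize(im,None,fx=s,fy=s,interpolation=cv2.INTER_CUBIC))
E
python3 - <<'E'
from h import *
crop("pics/scene0.png",175,190,375,380,3,"pics/c1.png")
crop("pics/scene0.png",80,90,280,250,4,"pics/c2.png")
crop("pics/top0.png",200,110,330,235,5,"pics/c3.png")
E
```

```text
(no output)
```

View pics/c1.png

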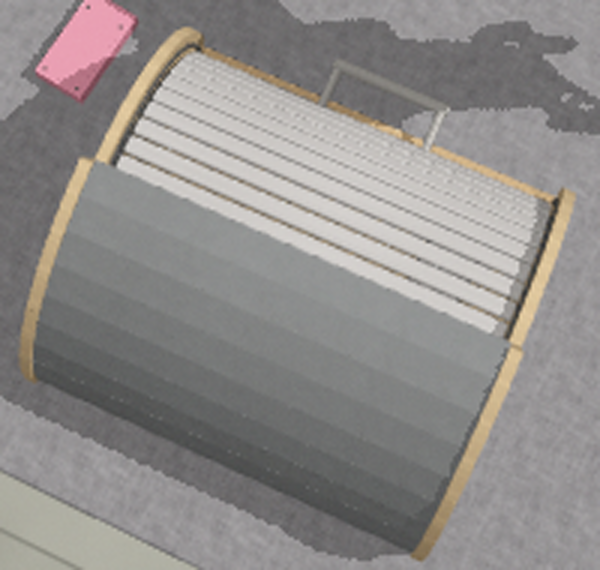

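View pics/c2.png

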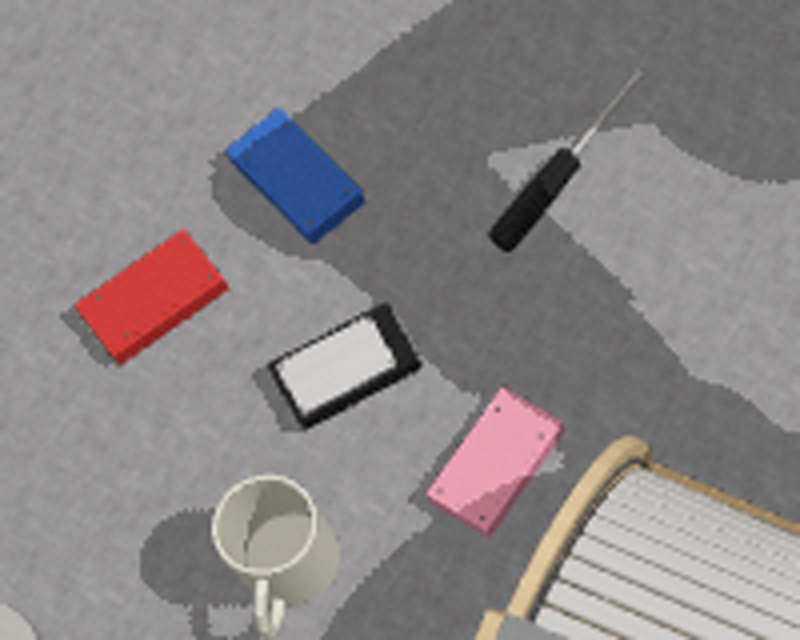

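View pics/c3.png

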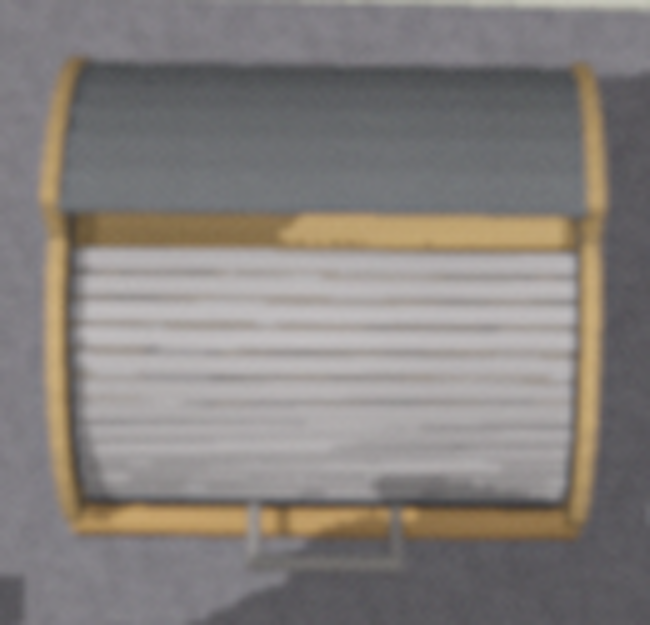

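```bash
cat >> h.py <<'E'
def c2w(p,P):
    x,y,t=p[:3];P=np.atleast_2d(P);c,s=np.cos(t),np.sin(t)
    return np.c_[x+c*P[:,0]-s*P[:,1],y+s*P[:,0]+c*P[:,1],P[:,2]]
E
python3 - <<'E'
from h import *
from scipy.optimize import least_squares
bx=-.2*np.cos(np.radians(2));bz=.05+.2*np.sin(np.radians(2))
hx=-.2155*np.cos(np.radians(99));hz=.05+.218*np.sin(np.radians(99))
B=[[bx,-.063,bz],[bx,.063,bz],[hx,-.2,hz],[hx,.2,hz]]
S=np.array([[287.5,210.8],[324,225.6],[205.7,244.3],[345,305]])
T=np.array([[250.4,222],[280.2,222.8],[213.2,152],[317.8,152.8]])
T=T[[1,0,3,2]]
for sel in ("s","t","st"):
    def f(p):
        W=c2w(p,B);r=[]
        if "s" in sel:r.append(proj("scene",W)-S)
        if "t" in sel:r.append(proj("top",W)-T)
        return np.ravel(r)
    r=least_squares(f,[.65,.05,0]);print(sel,r.x);print(f(r.x).reshape(-1,2))
def p(x,y):return [175+x/3,190+y/3]
# caddy in scene crop2: u=80+x/4
cor=np.array([[270,366],[388,305],[421,366],[305,428]])
top=[[270,366],[388,305],[421,362]]
q=np.array([[272,364],[388,306]])
W=back("scene",np.array([[268,365],[386,304],[420,357],[303,414]])/4+[80,90],.022);print(W)
print("plate",back("scene",np.array([[277,375],[380,317],[397,355],[308,413]])/4+[80,90],.022))
print("screw",back("scene",np.array([[505,240],[575,155],[640,72]])/4+[80,90],.012))
print("mug rim",back("scene",np.array([[264,525]])/4+[80,90],.095))
print("pink",back("scene",np.array([[502,387],[563,428],[488,535],[428,495]])/4+[80,90],.022))
print("red",back("scene",np.array([[185,231],[228,285],[122,362],[75,306]])/4+[80,90],.022))
E
```

```text
s [0.6343 0.0899 0.021 ]
[[-1.0511  0.5447]
 [-0.4184  1.4322]
 [ 0.7785 -0.9725]
 [ 0.4606 -0.6292]]
t [0.632  0.0847 0.0171]
[[ 0.665  -0.1555]
 [-0.3029  0.2905]
 [ 0.7457  0.203 ]
 [-1.0726 -0.3766]]
st [0.6335 0.0881 0.0197]
[[-1.3823  0.0934]
 [-0.7827  1.0182]
 [ 0.3441 -1.6147]
 [-0.1176 -1.1353]
 [-0.0375 -0.5878]
 [-1.0027 -0.062 ]
 [-0.1893 -0.3494]
 [-1.9977 -0.6612]]
[[ 0.5253 -0.4362  0.022 ]
 [ 0.4369 -0.3749  0.022 ]
 [ 0.4663 -0.3275  0.022 ]
 [ 0.5504 -0.3897  0.022 ]]
plate [[ 0.5298 -0.4253  0.022 ]
 [ 0.4492 -0.3739  0.022 ]
 [ 0.4728 -0.3453  0.022 ]
 [ 0.5479 -0.3865  0.022 ]]
screw [[ 0.3404 -0.316   0.012 ]
 [ 0.2451 -0.2987  0.012 ]
 [ 0.1507 -0.2838  0.012 ]]
mug rim [[ 0.6583 -0.3462  0.095 ]]
pink [[ 0.461  -0.2548  0.022 ]
 [ 0.4714 -0.1939  0.022 ]
 [ 0.5773 -0.2069  0.022 ]
 [ 0.5681 -0.2658  0.022 ]]
red [[ 0.4504 -0.5576  0.022 ]
 [ 0.4776 -0.5009  0.022 ]
 [ 0.5738 -0.5452  0.022 ]
 [ 0.5476 -0.6054  0.022 ]]
```

```bash
cat >> h.py <<'E'
from scipy.spatial.transform import Rotation as Ro
CAB=[.6335,.0875,.019]
def tool():
    s=robot.read_state();q=s["tcp_rot"]
    return s,np.array(s["tool_pos"]),Ro.from_quat([q[1],q[2],q[3],q[0]]).as_matrix()
def shift(target,jawdeg=None):
    s,p,R=tool();d=R.T@(np.array(target)-p)*1000
    cur=np.degrees(np.arctan2(R[1,1],R[0,1]))
    tw=None if jawdeg is None else (cur-jawdeg+180)%360-180
    print("tool",p,"jaw",round(cur,2),"q",s["q"],"F",s["force"],"w",round(s["grip_width"],4),"t",round(s["time"],2));print("shift",d.round(1),"twist",tw)
    return d,tw
def bar(th): # cabinet frame, rad joint
    a=th+np.radians(2);return np.array([-.2*np.cos(a),0,.05+.2*np.sin(a)])
E
python3 - <<'E'
from h import *
print(c2w(CAB,bar(0)))
shift([.433,.084,.20],1.1)
E
```

```text
[[0.4337 0.0837 0.057 ]]
tool [0.2234 0.4747 0.2308] jaw 64.8 q [ 1.131   0.2386 -0.0141  1.3192 -0.      1.5708] F [ 0.4335  0.3893 -1.2736] w 0.0857 t 0.15
shift [-356.  -264.3   31.1] twist 63.702736228096455
```

>>> send_rows(
  moves=[
    {"x":-30,"y":-22,"z":0,"twist":5},
    {"x":-60,"y":-45,"z":0,"twist":11},
    {"x":-92,"y":-68,"z":0,"twist":17},
    {"x":-124,"y":-92,"z":0,"twist":23},
    {"x":-156,"y":-116,"z":5,"twist":29},
    {"x":-188,"y":-140,"z":10,"twist":35},
    {"x":-220,"y":-164,"z":15,"twist":41},
    {"x":-252,"y":-188,"z":20,"twist":47},
    {"x":-284,"y":-212,"z":25,"twist":53},
    {"x":-316,"y":-236,"z":31,"twist":59},
    {"x":-340,"y":-254,"z":31,"twist":63.7},
    {"x":-356,"y":-264,"z":31,"twist":63.7},
  ],
)

```text
$.moves[0]: bad value
```

Run:
```python
from h import *
shift([.433,.084,.20],1.1)
i=robot.camera_info("wrist");cv2.imwrite("pics/w1.png",robot.capture("wrist")[:,:,::-1])
print(proj("wrist",c2w(CAB,bar(0)+np.array([[0,-.065,0],[0,.065,0],[0,0,0]])),i))
shift([.433,.084,.20],1.1)
```

```text
tool [0.2234 0.4747 0.2308] jaw 64.8 q [ 1.131   0.2386 -0.0141  1.3192 -0.      1.5708] F [ 0.4335  0.3893 -1.2736] w 0.0857 t 0.15
shift [-356.  -264.3   31.1] twist 63.702736228096455
[[ 35.8322 473.9385]
 [119.3981 441.0353]
 [ 76.7538 457.8261]]
tool [0.2234 0.4748 0.2309] jaw 64.8 q [ 1.131   0.2386 -0.0139  1.3192  0.      1.5708] F [ 0.1161 -0.5316 -0.477 ] w 0.0855 t 0.2
shift [-356.1 -264.4   31.1] twist 63.70104238789426
```

View pics/w1.png

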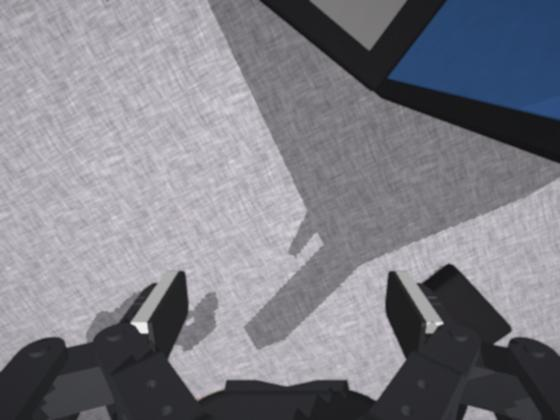

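The call was refused, so nothing moved. Probably every field has to be given, so I'll add the jaw value.

>>> send_rows(
  moves=[
    {"x":-30,"y":-22,"z":0,"twist":5,"jaw":-1},
    {"x":-60,"y":-45,"z":0,"twist":11,"jaw":-1},
    {"x":-92,"y":-68,"z":0,"twist":17,"jaw":-1},
    {"x":-124,"y":-92,"z":0,"twist":23,"jaw":-1},
    {"x":-156,"y":-116,"z":5,"twist":29,"jaw":-1},
    {"x":-188,"y":-140,"z":10,"twist":35,"jaw":-1},
    {"x":-220,"y":-164,"z":15,"twist":41,"jaw":-1},
    {"x":-252,"y":-188,"z":20,"twist":47,"jaw":-1},
    {"x":-284,"y":-212,"z":25,"twist":53,"jaw":-1},
    {"x":-316,"y":-236,"z":31,"twist":59,"jaw":-1},
    {"x":-340,"y":-254,"z":31,"twist":63.7,"jaw":-1},
    {"x":-356,"y":-264,"z":31,"twist":63.7,"jaw":-1},
  ],
  grip_force=40,
)

```text
time: 1.2
tool_pos: [0.4337, 0.0815, 0.1998]
tcp_rot: [0.0, 0.703, 0.711, -0.001]
force: [-0.2, 0.8, 0.3]
grip_width: 0.0854
```

Run:
```python
from h import *
shift([.433,.084,.20],1.1)
i=robot.camera_info("wrist");cv2.imwrite("pics/w1.png",robot.capture("wrist")[:,:,::-1])
print(proj("wrist",c2w(CAB,bar(0)+np.array([[0,-.065,0],[0,.065,0],[0,0,0]])),i))
np.save("w1pose.npy",i["pose"])
shift([.433,.084,.20],1.1)
```

```text
tool [0.4337 0.0815 0.1998] jaw 0.67 q [ 0.1866  0.1101 -0.2563  1.2054 -0.0013  1.7458] F [-0.2138  0.7782  0.3187] w 0.0854 t 1.2
shift [ 2.5 -0.7 -0.2] twist -0.4320653093978706
[[287.0945 259.1278]
 [286.0235 111.9024]
 [286.5957 190.5647]]
tool [0.4352 0.0805 0.1999] jaw 0.86 q [ 0.1844  0.1116 -0.2544  1.2049 -0.0022  1.7403] F [ 0.8708 -0.5753  0.3854] w 0.0852 t 1.25
shift [ 3.5 -2.2 -0.1] twist -0.24371377383243953
```

View pics/w1.png

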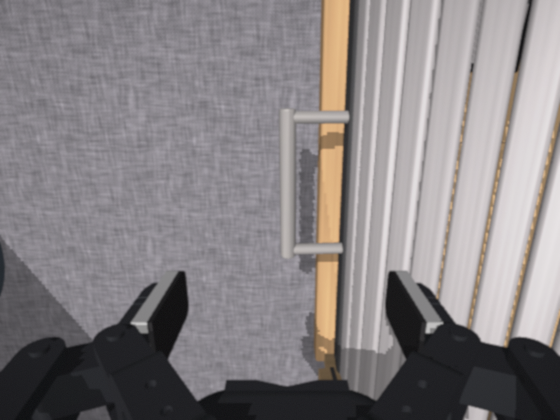

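Run:
```python
from h import *
shift([.4335,.083,.04],1.1)
```

```text
tool [0.4352 0.0805 0.1999] jaw 0.86 q [ 0.1844  0.1116 -0.2544  1.2049 -0.0022  1.7403] F [ 0.8708 -0.5753  0.3854] w 0.0852 t 1.25
shift [  2.9  -1.8 159.9] twist -0.24371377383243953
```

>>> send_rows(
  moves=[
    {"x":3,"y":-2,"z":0,"twist":0,"jaw":0.06},
    {"x":3,"y":-2,"z":0,"twist":0,"jaw":0.06},
    {"x":3,"y":-2,"z":10,"twist":0,"jaw":0.06},
    {"x":3,"y":-2,"z":30,"twist":0,"jaw":0.06},
    {"x":3,"y":-2,"z":50,"twist":0,"jaw":0.06},
    {"x":3,"y":-2,"z":70,"twist":0,"jaw":0.06},
    {"x":3,"y":-2,"z":90,"twist":0,"jaw":0.06},
    {"x":3,"y":-2,"z":100,"twist":0,"jaw":0.06},
    {"x":3,"y":-2,"z":100,"twist":0,"jaw":0.06},
  ],
)

```text
time: 2.0
tool_pos: [0.4311, 0.084, 0.098]
tcp_rot: [-0.0, 0.701, 0.713, -0.002]
force: [0.4, -0.7, -0.5]
grip_width: 0.0402
```

Run:
```python
from h import *
i=robot.camera_info("wrist");cv2.imwrite("pics/w2.png",robot.capture("wrist")[:,:,::-1])
print(proj("wrist",c2w(CAB,bar(0)+np.array([[0,-.065,0],[0,.065,0],[0,0,0]])),i))
shift([.4335,.083,.04],1.1)
```

```text
[[290.6896 335.7269]
 [291.217  126.5759]
 [290.9264 241.8408]]
tool [0.432  0.0841 0.0993] jaw 0.96 q [ 0.1937  0.1861 -0.4425  0.9445 -0.0021  1.7477] F [-0.0081 -0.9606  0.2499] w 0.0402 t 2.05
shift [-1.   1.6 59.3] twist -0.1363709973963978
```

View pics/w2.png

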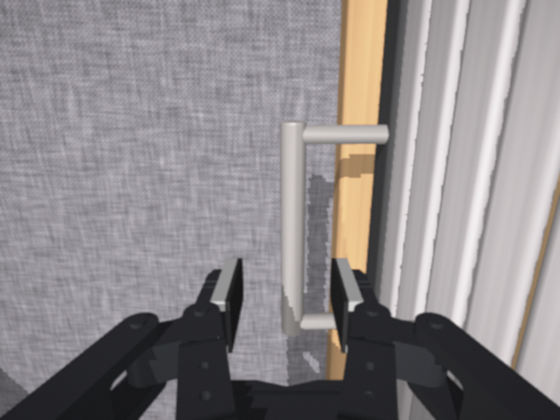

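>>> send_rows(
  moves=[
    {"x":-1,"y":2,"z":15,"twist":0,"jaw":0.06},
    {"x":-1,"y":2,"z":30,"twist":0,"jaw":0.06},
    {"x":-1,"y":2,"z":45,"twist":0,"jaw":0.06},
    {"x":-1,"y":2,"z":59,"twist":0,"jaw":0.06},
    {"x":-1,"y":2,"z":59,"twist":0,"jaw":0.06},
    {"x":-1,"y":2,"z":59,"twist":0,"jaw":0.06},
    {"x":-1,"y":2,"z":59,"twist":0,"jaw":1},
    {"x":-1,"y":2,"z":59,"twist":0,"jaw":1},
    {"x":-1,"y":2,"z":59,"twist":0,"jaw":1},
    {"x":-1,"y":2,"z":59,"twist":0,"jaw":1},
    {"x":-1,"y":2,"z":59,"twist":0,"jaw":1},
  ],
)

```text
time: 2.97
tool_pos: [0.4345, 0.0833, 0.0415]
tcp_rot: [0.001, 0.701, 0.713, -0.001]
force: [-2.5, 1.3, 7.5]
grip_width: 0.0128
```

Run:
```python
from h import *
cv2.imwrite("pics/w3.png",robot.capture("wrist")[:,:,::-1])
d,_=shift([.4335,.083,.04],1.1)
s,p,R=tool()
b0=bar(0)
for th in np.arange(.1,1.3,.1):
    dw=c2w(CAB,bar(th))[0]-c2w(CAB,b0)[0]
    print(round(th,2),(R.T@dw*1000).round(1))
```

```text
tool [0.4345 0.0833 0.0415] jaw 0.97 q [ 0.1905  0.2548 -0.5288  0.7877 -0.0016  1.7443] F [-1.5132  1.0103  7.882 ] w 0.012 t 3.02
shift [-0.3 -1.   1.5] twist -0.12700386024854993
0.1 [ -0.    1.7 -19.9]
0.2 [ -0.1   5.4 -39.6]
0.3 [ -0.1  11.  -58.8]
0.4 [ -0.1  18.5 -77.3]
0.5 [ -0.1  27.8 -95. ]
0.6 [  -0.1   38.8 -111.6]
0.7 [  -0.1   51.5 -127.1]
0.8 [  -0.1   65.6 -141.3]
0.9 [  -0.1   81.1 -153.9]
1.0 [  -0.1   97.7 -165. ]
1.1 [  -0.1  115.4 -174.3]
1.2 [  -0.   133.9 -181.9]
```

View pics/w3.png

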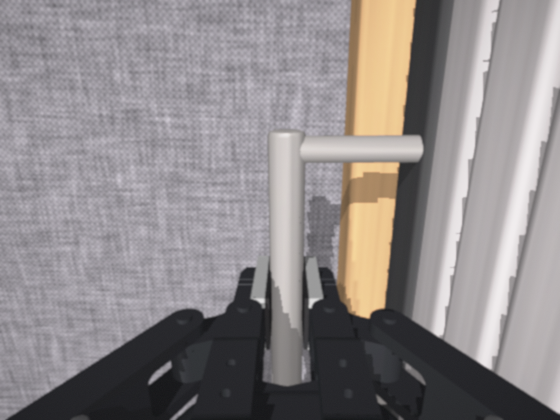

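>>> send_rows(
  moves=[
    {"x":0,"y":0.4,"z":-10,"twist":0,"jaw":1},
    {"x":0,"y":1.7,"z":-20,"twist":0,"jaw":1},
    {"x":0,"y":3.3,"z":-30,"twist":0,"jaw":1},
    {"x":0,"y":5.4,"z":-39.6,"twist":0,"jaw":1},
    {"x":0,"y":8,"z":-49,"twist":0,"jaw":1},
    {"x":0,"y":11,"z":-58.8,"twist":0,"jaw":1},
    {"x":0,"y":14.6,"z":-68,"twist":0,"jaw":1},
    {"x":0,"y":18.5,"z":-77.3,"twist":0,"jaw":1},
    {"x":0,"y":23,"z":-86,"twist":0,"jaw":1},
    {"x":0,"y":27.8,"z":-95,"twist":0,"jaw":1},
    {"x":0,"y":27.8,"z":-95,"twist":0,"jaw":1},
  ],
)

```text
time: 3.93
tool_pos: [0.4613, 0.0838, 0.138]
tcp_rot: [-0.0, 0.701, 0.713, -0.001]
force: [-10.2, 0.1, 4.0]
grip_width: 0.0122
```

Run:
```python
from h import *
cv2.imwrite("pics/w4.png",robot.capture("wrist")[:,:,::-1])
s,p,R=tool()
a=np.arctan2(p[2]+.0155-.05,-((p[0]-CAB[0])))-np.radians(2)
print(p,s["force"],s["grip_width"],"th",a,"rad",np.hypot(p[2]+.0155-.05,p[0]-CAB[0]))
for th in np.arange(.6,1.3,.1):
    dw=c2w(CAB,bar(th))[0]-c2w(CAB,bar(a))[0]
    print(round(th,2),(R.T@dw*1000).round(1))
```

```text
[0.461  0.0838 0.1374] [-8.7634 -0.9386  3.5083] 0.012271270795064107 th 0.5029556066325457 rad 0.20088023266221963
0.6 [ -0.   10.7 -16.2]
0.7 [ -0.   23.3 -31.7]
0.8 [ -0.   37.4 -45.9]
0.9 [  0.   52.8 -58.6]
1.0 [  0.   69.5 -69.7]
1.1 [  0.   87.1 -79. ]
1.2 [  0.1 105.6 -86.6]
```

View pics/w4.png

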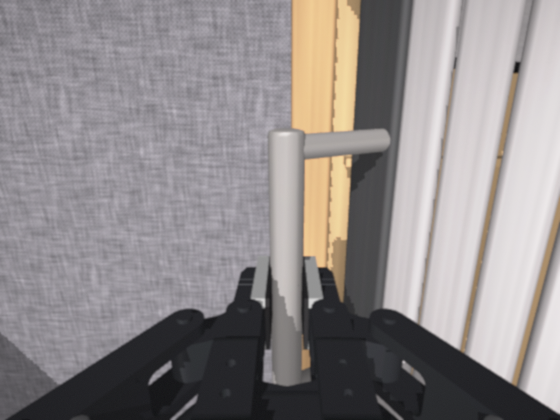

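>>> send_rows(
  moves=[
    {"x":0,"y":5,"z":-8.3,"twist":0,"jaw":1},
    {"x":0,"y":10.7,"z":-16.2,"twist":0,"jaw":1},
    {"x":0,"y":17,"z":-24,"twist":0,"jaw":1},
    {"x":0,"y":23.3,"z":-31.7,"twist":0,"jaw":1},
    {"x":0,"y":30.2,"z":-39,"twist":0,"jaw":1},
    {"x":0,"y":37.4,"z":-45.9,"twist":0,"jaw":1},
    {"x":0,"y":45,"z":-52.5,"twist":0,"jaw":1},
    {"x":0,"y":52.8,"z":-58.6,"twist":0,"jaw":1},
    {"x":0,"y":61,"z":-64.3,"twist":0,"jaw":1},
    {"x":0,"y":69.5,"z":-69.7,"twist":0,"jaw":1},
    {"x":0,"y":78.2,"z":-74.5,"twist":0,"jaw":1},
    {"x":0,"y":87,"z":-79,"twist":0,"jaw":1},
  ],
)

```text
time: 4.98
tool_pos: [0.547, 0.0853, 0.2185]
tcp_rot: [-0.001, 0.701, 0.713, -0.002]
force: [-11.4, -0.2, 16.5]
grip_width: 0.0123
```

Run:
```python
from h import *
s,p,R=tool()
a=np.arctan2(p[2]+.0155-.05,-((p[0]-CAB[0])))-np.radians(2)
print(p,s["force"],s["grip_width"],"th",a,"rad",np.hypot(p[2]+.0155-.05,p[0]-CAB[0]))
for th in np.arange(1.,1.3,.05):
    dw=c2w(CAB,bar(th))[0]-c2w(CAB,bar(a))[0]
    print(round(th,2),(R.T@dw*1000).round(1))
```

```text
[0.547  0.0853 0.2185] [-11.4159  -0.2203  16.5044] 0.012284180666089783 th 1.0965880841126499 rad 0.20329772499504245
1.0 [ -0.  -17.    9.1]
1.05 [-0.  -8.3  4.2]
1.1 [ 0.   0.6 -0.3]
1.15 [ 0.   9.8 -4.3]
1.2 [ 0.  19.1 -7.9]
1.25 [  0.   28.6 -11. ]
1.3 [  0.1  38.3 -13.6]
```

>>> send_rows(
  moves=[
    {"x":0,"y":6,"z":-3,"twist":0,"jaw":1},
    {"x":0,"y":12,"z":-6,"twist":0,"jaw":1},
    {"x":0,"y":17,"z":-8,"twist":0,"jaw":1},
    {"x":0,"y":20,"z":-9.5,"twist":0,"jaw":1},
    {"x":0,"y":20,"z":-9.5,"twist":0,"jaw":1},
    {"x":0,"y":20,"z":-9.5,"twist":0,"jaw":1},
  ],
)

```text
time: 5.48
tool_pos: [0.5675, 0.0857, 0.2281]
tcp_rot: [-0.0, 0.701, 0.713, -0.001]
force: [0.5, 0.5, -3.0]
grip_width: 0.0123
```

Run:
```python
from h import *
s,p,R=tool()
a=np.arctan2(p[2]+.0155-.05,-((p[0]-CAB[0])))-np.radians(2)
print(p,s["force"],s["grip_width"],"th",a,"rad",np.hypot(p[2]+.0155-.05,p[0]-CAB[0]))
cv2.imwrite("pics/w5.png",robot.capture("wrist")[:,:,::-1])
```

```text
[0.5675 0.0857 0.2281] [ 0.4954  0.5307 -2.969 ] 0.0123446936853306 th 1.2073784708189164 rad 0.2044969158195508
```

View pics/w5.png

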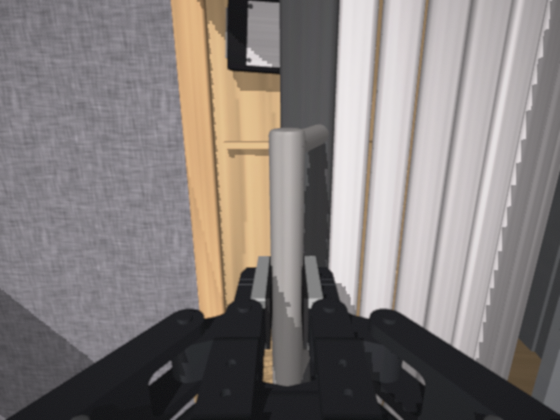

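>>> send_rows(
  moves=[
    {"x":0,"y":0,"z":0,"twist":0,"jaw":0.5},
    {"x":0,"y":0,"z":0,"twist":0,"jaw":0.3},
    {"x":0,"y":0,"z":0,"twist":0,"jaw":0.06},
    {"x":0,"y":0,"z":0,"twist":0,"jaw":0.06},
    {"x":0,"y":0,"z":-20,"twist":0,"jaw":0.06},
    {"x":0,"y":0,"z":-45,"twist":0,"jaw":0.06},
    {"x":0,"y":0,"z":-70,"twist":0,"jaw":0.06},
    {"x":0,"y":0,"z":-70,"twist":0,"jaw":0.06},
  ],
)

```text
time: 6.2
tool_pos: [0.5689, 0.086, 0.3028]
tcp_rot: [0.002, 0.701, 0.713, 0.001]
force: [-1.1, 0.5, 0.4]
grip_width: 0.04
```

Run:
```python
from h import *
i=robot.camera_info("wrist");np.save("w6pose.npy",i["pose"])
cv2.imwrite("pics/w6.png",robot.capture("wrist")[:,:,::-1])
cv2.imwrite("pics/s6.png",robot.capture("scene")[:,:,::-1])
crop("pics/s6.png",175,190,375,380,3,"pics/s6c.png")
for th in (1.1,1.15,1.2,1.25): print(th,*proj("wrist",c2w(CAB,bar(th)+np.array([[0,-.065,0],[0,.065,0],[0,0,0]])),i),proj("scene",c2w(CAB,bar(th)+np.array([[0,-.065,0],[0,.065,0]]))).ravel())
shift([.5,.083,.3],91.1)
```

```text
1.1 [258.5841 306.9858] [252.7903 121.1531] [255.9441 222.3103] [270.0161 227.2171 313.2799 245.8407]
1.15 [271.1199 310.2549] [267.7038 121.6169] [269.5659 224.4425] [268.6439 229.7241 312.0823 248.4568]
1.2 [284.3221 313.224 ] [283.5102 122.037 ] [283.9533 226.3828] [267.2333 232.359  310.8359 251.1981]
1.25 [298.1107 315.8561] [300.1069 122.4072] [299.0162 228.1052] [265.7884 235.1145 309.5441 254.0571]
tool [0.568  0.0859 0.299 ] jaw 0.98 q [ 0.1507  0.3154  0.2658  1.5213 -0.0012  1.7044] F [-0.4825  0.2028 -1.4674] w 0.0404 t 6.3
shift [ -1.7 -68.1  -1. ] twist -90.12114492016838
```

View pics/w6.png

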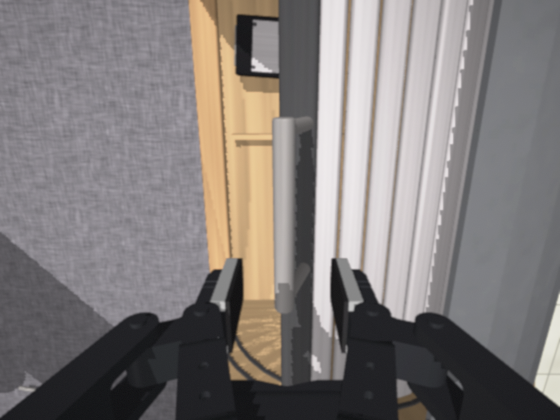

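View pics/s6c.png

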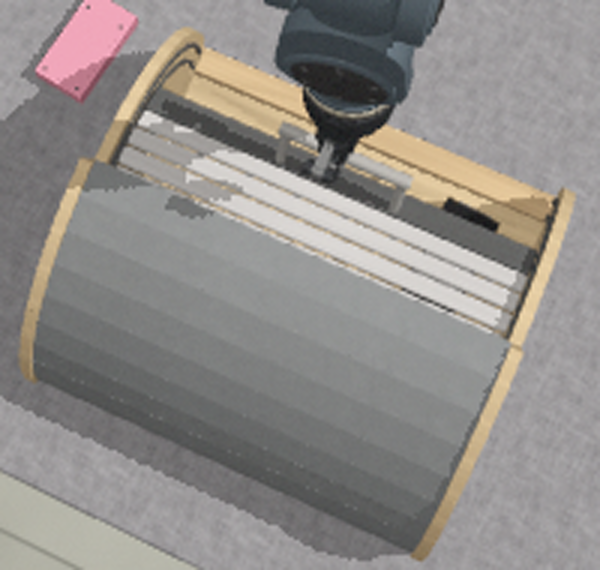

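The bar stands by itself at about (284,215), which agrees with 1.2 rad. It also leaves the opening and the bay in view. Next I'll back off to the front, turning the wrist and shutting the jaw.

>>> send_rows(
  moves=[
    {"x":0,"y":0,"z":0,"twist":0,"jaw":0.06},
    {"x":0,"y":-5,"z":0,"twist":-7,"jaw":0.3},
    {"x":0,"y":-10,"z":0,"twist":-14,"jaw":0.6},
    {"x":0,"y":-15,"z":0,"twist":-21,"jaw":1},
    {"x":0,"y":-20,"z":0,"twist":-28,"jaw":1},
    {"x":0,"y":-25,"z":0,"twist":-35,"jaw":1},
    {"x":0,"y":-30,"z":0,"twist":-42,"jaw":1},
    {"x":0,"y":-35,"z":0,"twist":-49,"jaw":1},
    {"x":0,"y":-40,"z":0,"twist":-56,"jaw":1},
    {"x":0,"y":-45,"z":0,"twist":-63,"jaw":1},
    {"x":0,"y":-48,"z":0,"twist":-70,"jaw":1},
    {"x":0,"y":-50,"z":0,"twist":-77,"jaw":1},
  ],
)

```text
time: 7.3
tool_pos: [0.5172, 0.0849, 0.2979]
tcp_rot: [-0.001, 0.102, 0.995, -0.001]
force: [0.0, 0.0, -0.1]
grip_width: -0.0002
```

Run:
```python
from h import *
shift([.52,.088,.225],91.1)
```

```text
tool [0.5172 0.0849 0.2979] jaw 78.33 q [ 0.1634  0.2257  0.1388  1.4858 -0.0011  0.3671] F [ 0.0329  0.0321 -0.0745] w -0.0002 t 7.3
shift [-2.2  3.7 72.9] twist -12.773606831745639
```

>>> send_rows(
  moves=[
    {"x":-2,"y":4,"z":0,"twist":-6,"jaw":1},
    {"x":-2,"y":4,"z":0,"twist":-12.8,"jaw":1},
    {"x":-2,"y":4,"z":20,"twist":-12.8,"jaw":1},
    {"x":-2,"y":4,"z":45,"twist":-12.8,"jaw":1},
    {"x":-2,"y":4,"z":73,"twist":-12.8,"jaw":1},
    {"x":-2,"y":4,"z":73,"twist":-12.8,"jaw":1},
    {"x":-2,"y":4,"z":73,"twist":-12.8,"jaw":1},
  ],
)

```text
time: 7.88
tool_pos: [0.5185, 0.0881, 0.2236]
tcp_rot: [-0.003, -0.01, 1.0, -0.001]
force: [0.3, 0.5, 0.6]
grip_width: -0.0002
```

Run:
```python
from h import *
cv2.imwrite("pics/w7.png",robot.capture("wrist")[:,:,::-1])
cv2.imwrite("pics/s7.png",robot.capture("scene")[:,:,::-1])
crop("pics/s7.png",175,190,375,380,3,"pics/s7c.png")
shift(c2w(CAB,[.0186,.002,.225])[0],91.1)
```

```text
tool [0.5202 0.0884 0.226 ] jaw 91.13 q [ 0.169   0.2453 -0.0174  1.3091 -0.0011  0.1493] F [-0.4033  0.6763  0.7806] w -0.0 t 7.98
shift [-131.8   -1.1    0.9] twist 0.025018158013097036
```

View pics/w7.png

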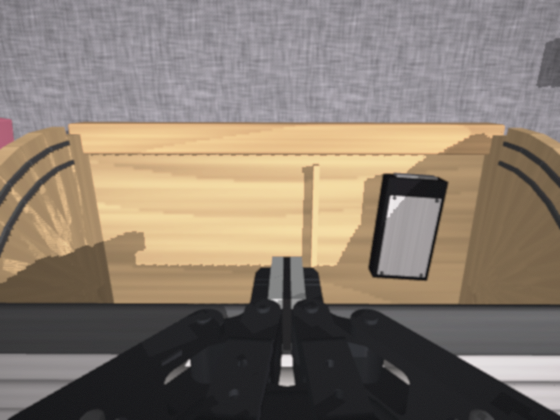

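View pics/s7c.png

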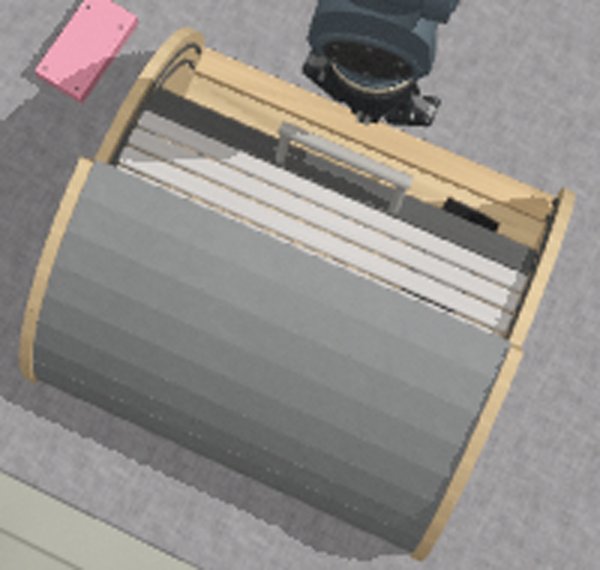

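The shutter stands by itself, with the bar between (285,130) and (405,190) in the crop. The closed fingers are in front of it. I'll push now.

>>> send_rows(
  moves=[
    {"x":-12,"y":-1,"z":0,"twist":0,"jaw":1},
    {"x":-22,"y":-1,"z":0,"twist":0,"jaw":1},
    {"x":-32,"y":-1,"z":0,"twist":0,"jaw":1},
    {"x":-42,"y":-1,"z":0,"twist":0,"jaw":1},
    {"x":-52,"y":-1,"z":0,"twist":0,"jaw":1},
    {"x":-62,"y":-1,"z":0,"twist":0,"jaw":1},
    {"x":-72,"y":-1,"z":0,"twist":0,"jaw":1},
    {"x":-82,"y":-1,"z":0,"twist":0,"jaw":1},
    {"x":-92,"y":-1,"z":0,"twist":0,"jaw":1},
    {"x":-102,"y":-1,"z":0,"twist":0,"jaw":1},
    {"x":-110,"y":-1,"z":0,"twist":0,"jaw":1},
    {"x":-116,"y":-1,"z":0,"twist":0,"jaw":1},
  ],
)

```text
time: 8.98
tool_pos: [0.6374, 0.0897, 0.2257]
tcp_rot: [-0.0, -0.01, 1.0, -0.001]
force: [-0.3, 0.2, 0.2]
grip_width: -0.0
```

Run:
```python
from h import *
cv2.imwrite("pics/s8.png",robot.capture("scene")[:,:,::-1])
crop("pics/s8.png",175,190,375,380,3,"pics/s8c.png")
shift(c2w(CAB,[.0186,.002,.225])[0],91.1)
for th in (1.5,1.6,1.66,1.72): print(th,((proj("scene",c2w(CAB,bar(th)+np.array([[0,-.065,0],[0,.065,0]])))-[175,190])*3).ravel())
```

```text
tool [0.638  0.0897 0.2254] jaw 91.12 q [ 0.1403  0.4511  0.2891  1.4095 -0.0012  0.1208] F [-0.959   0.0693 -0.4591] w 0.0001 t 9.03
shift [-14.1  -0.2   0.4] twist 0.02073185205193795
1.5 [249.6404 181.2192 382.642  239.422 ]
1.6 [240.3421 201.1425 373.7481 259.7922]
1.66 [234.7897 213.3569 368.3534 272.241 ]
1.72 [229.2918 225.6924 362.948  284.7837]
```

View pics/s8c.png

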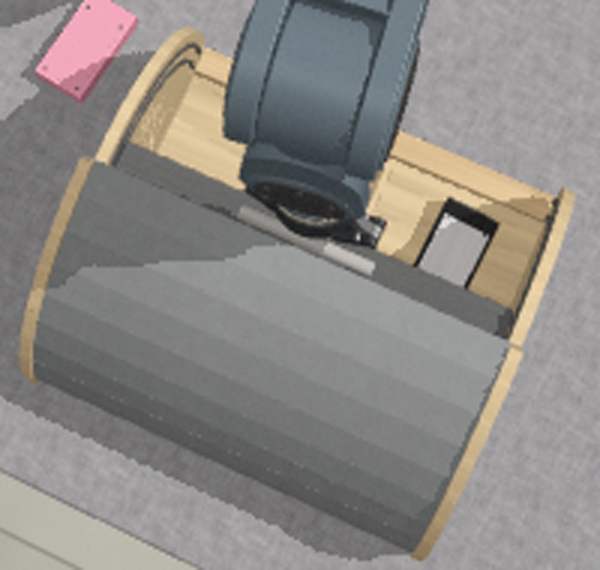

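>>> send_rows(
  moves=[
    {"x":-4,"y":0,"z":0,"twist":0,"jaw":1},
    {"x":-8,"y":0,"z":0,"twist":0,"jaw":1},
    {"x":-11,"y":0,"z":0,"twist":0,"jaw":1},
    {"x":-13,"y":0,"z":0,"twist":0,"jaw":1},
    {"x":-15,"y":0,"z":0,"twist":0,"jaw":1},
    {"x":-15,"y":0,"z":0,"twist":0,"jaw":1},
  ],
)

```text
time: 9.53
tool_pos: [0.6529, 0.09, 0.2254]
tcp_rot: [-0.0, -0.01, 1.0, -0.001]
force: [-0.4, -0.5, -0.1]
grip_width: -0.0005
```

Run:
```python
from h import *
cv2.imwrite("pics/s9.png",robot.capture("scene")[:,:,::-1])
crop("pics/s9.png",175,190,375,380,3,"pics/s9c.png")
shift(c2w(CAB,[.0186,.002,.225])[0],91.1)
```

```text
tool [0.6529 0.09   0.2254] jaw 91.12 q [ 0.1375  0.4789  0.335   1.4278 -0.0012  0.118 ] F [-0.1281  0.4953 -0.7368] w 0.0 t 9.58
shift [ 0.8 -0.1  0.4] twist 0.017381927883349135
```

View pics/s9c.png

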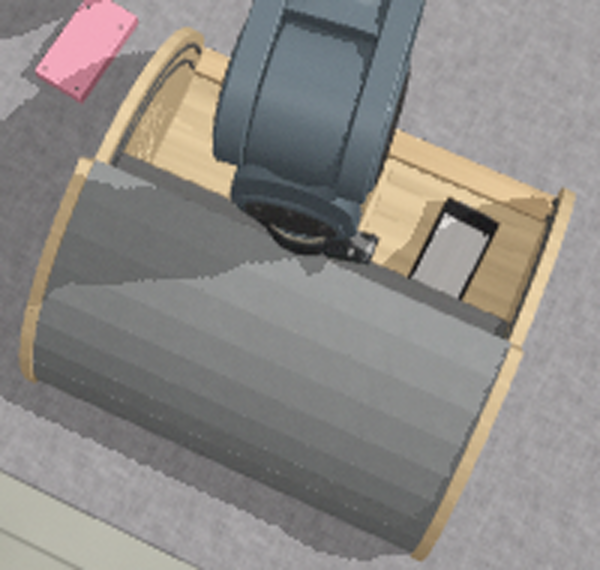

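>>> send_rows(
  moves=[
    {"x":-1.5,"y":0,"z":0,"twist":0,"jaw":1},
    {"x":-3,"y":0,"z":0,"twist":0,"jaw":1},
    {"x":-3,"y":0,"z":0,"twist":0,"jaw":1},
  ],
)

```text
time: 9.83
tool_pos: [0.6531, 0.09, 0.2254]
tcp_rot: [-0.003, -0.01, 1.0, -0.001]
force: [-12.9, -0.6, 4.0]
grip_width: -0.0001
```

Run:
```python
from h import *
shift(c2w(CAB,[.0186,.002,.225])[0],91.1)
```

```text
tool [0.6531 0.09   0.2254] jaw 91.13 q [ 0.1372  0.4837  0.3428  1.4359 -0.0006  0.1175] F [-12.8532  -0.6243   4.0391] w -0.0001 t 9.83
shift [ 1.1 -0.1  0.4] twist 0.03189693858635678
```

The tool met a firm stop at cabinet x 0.0195, which agrees with the shutter's end stop. I'll back away and check.

>>> send_rows(
  moves=[
    {"x":15,"y":0,"z":0,"twist":0,"jaw":1},
    {"x":40,"y":0,"z":-5,"twist":0,"jaw":1},
    {"x":75,"y":0,"z":-25,"twist":0,"jaw":1},
    {"x":110,"y":0,"z":-50,"twist":0,"jaw":1},
    {"x":140,"y":0,"z":-75,"twist":0,"jaw":0.5},
    {"x":150,"y":0,"z":-80,"twist":0,"jaw":0},
    {"x":150,"y":0,"z":-80,"twist":0,"jaw":-0.6},
  ],
)

```text
time: 10.42
tool_pos: [0.5025, 0.0872, 0.3094]
tcp_rot: [-0.0, -0.01, 1.0, -0.0]
force: [1.4, -0.4, 0.5]
grip_width: 0.0355
```

Run:
```python
from h import *
i=robot.camera_info("wrist")
cv2.imwrite("pics/w10.png",robot.capture("wrist")[:,:,::-1])
cv2.imwrite("pics/s10.png",robot.capture("scene")[:,:,::-1])
crop("pics/s10.png",175,190,375,380,3,"pics/s10c.png")
crop("pics/s10.png",80,90,280,250,4,"pics/s10d.png")
cv2.imwrite("pics/t10.png",robot.capture("top")[:,:,::-1])
crop("pics/t10.png",200,110,330,235,5,"pics/t10c.png")
shift([.495,-.382,.15],55)
```

```text
tool [0.5044 0.0872 0.3055] jaw 91.14 q [ 0.1715  0.2068  0.1333  1.5032 -0.0005  0.1517] F [0.5056 0.3822 0.2272] w 0.0583 t 10.57
shift [  17.8 -468.7  156.3] twist 36.136099255515205
```

View pics/s10c.png

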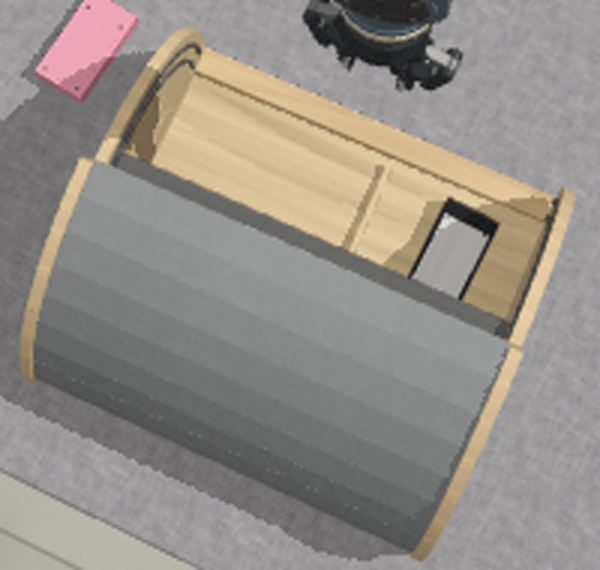

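View pics/t10c.png

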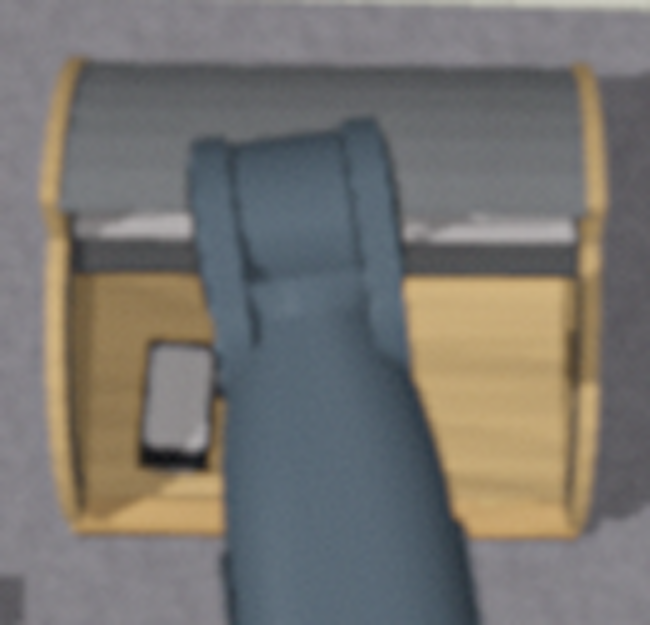

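View pics/w10.png

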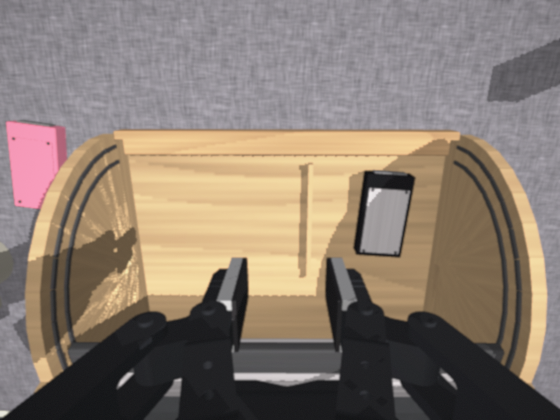

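The bar is hidden under the hood in the scene view. I'll check this again once the arm is clear. Next, over to the caddy for a close look.

>>> send_rows(
  moves=[
    {"x":1,"y":-20,"z":0,"twist":0,"jaw":-0.8},
    {"x":2,"y":-60,"z":0,"twist":4,"jaw":-0.8},
    {"x":4,"y":-100,"z":0,"twist":8,"jaw":-0.8},
    {"x":6,"y":-140,"z":0,"twist":12,"jaw":-0.8},
    {"x":8,"y":-180,"z":0,"twist":16,"jaw":-0.8},
    {"x":10,"y":-220,"z":10,"twist":20,"jaw":-0.8},
    {"x":12,"y":-260,"z":25,"twist":24,"jaw":-0.8},
    {"x":13,"y":-300,"z":40,"twist":28,"jaw":-0.8},
    {"x":14,"y":-340,"z":60,"twist":31,"jaw":-0.8},
    {"x":16,"y":-380,"z":80,"twist":34,"jaw":-0.8},
    {"x":17,"y":-420,"z":100,"twist":36,"jaw":-0.8},
    {"x":18,"y":-455,"z":105,"twist":36,"jaw":-0.8},
  ],
)

```text
time: 11.57
tool_pos: [0.494, -0.3653, 0.1976]
tcp_rot: [-0.005, 0.301, 0.954, -0.001]
force: [1.4, 0.4, -0.4]
grip_width: 0.0767
```

>>> send_rows(
  moves=[
    {"x":0,"y":-12,"z":0,"twist":0,"jaw":-0.8},
    {"x":0,"y":-12,"z":0,"twist":0,"jaw":-0.8},
    {"x":0,"y":-12,"z":0,"twist":0,"jaw":-0.8},
  ],
)

```text
time: 11.82
tool_pos: [0.4866, -0.3758, 0.1953]
tcp_rot: [-0.007, 0.302, 0.953, 0.0]
force: [0.0, 0.5, 0.8]
grip_width: 0.0771
```

Run:
```python
from h import *
i=robot.camera_info("wrist");np.save("w11.npy",i["pose"])
cv2.imwrite("pics/w11.png",robot.capture("wrist")[:,:,::-1])
cv2.imwrite("pics/s11.png",robot.capture("scene")[:,:,::-1])
crop("pics/s11.png",175,190,375,380,3,"pics/s11c.png")
cv2.imwrite("pics/t11.png",robot.capture("top")[:,:,::-1])
crop("pics/t11.png",200,110,330,235,5,"pics/t11c.png")
shift([.495,-.382,.012],55)
for th in (1.6,1.66,1.72): print(th,((proj("top",c2w(CAB,bar(th)+np.array([[0,-.065,0],[0,.065,0]])))-[200,110])*5).ravel())
```

```text
tool [ 0.4877 -0.3743  0.1976] jaw 55.06 q [-0.6524  0.412   0.1553  1.3232 -0.0044 -0.0425] F [-0.0614  0.1957  0.6837] w 0.0767 t 11.97
shift [-12.2  -1.4 185.5] twist 0.05982452469234545
1.6 [409.0969 243.2727 237.2864 241.3889]
1.66 [409.1908 228.5517 237.7041 226.6605]
1.72 [409.27   214.2826 238.1708 212.3851]
```

View pics/s11c.png

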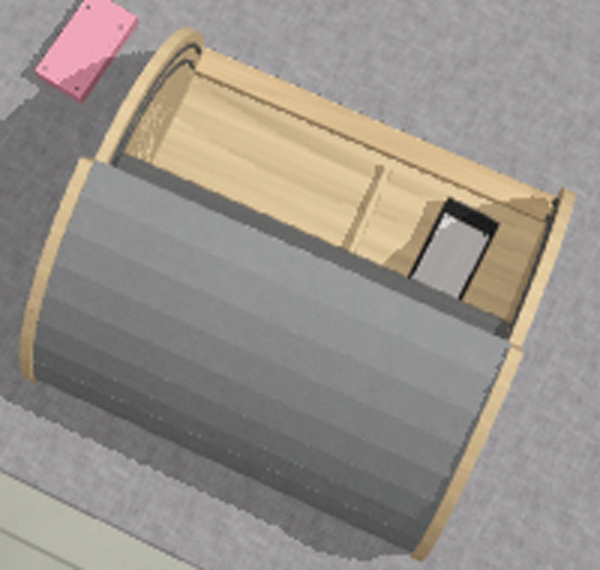

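View pics/t11c.png

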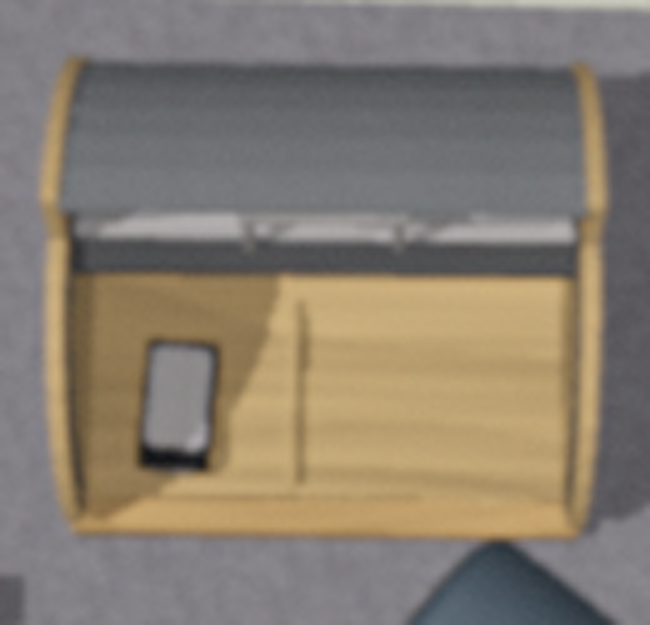

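View pics/w11.png

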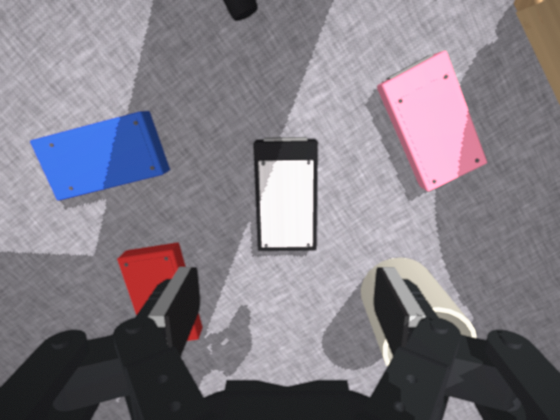

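The top view shows only the posts' roots at (248,235) and (400,235) in the crop. The bar itself is gone under the hood edge at about v 213, so the shutter is at about 1.72. In the wrist view the caddy's corners are (255,141), (317,141), (316,249) and (258,249).

Run:
```python
from h import *
i=robot.camera_info("wrist");print(np.abs(i["pose"]-np.load("w11.npy")).max())
C=back("wrist",[[254.5,141],[317.5,141],[316.5,249],[258,249.5]],.022,i);print(C,C.mean(0))
print(np.linalg.norm(np.diff(C,axis=0),axis=1))
a=C[0]-C[3];b=C[1]-C[2];print(np.degrees(np.arctan2(a[1],a[0])),np.degrees(np.arctan2(b[1],b[0])))
shift(list(C.mean(0)[:2])+[.006],None)
```

```text
0.0032931403479655175
[[ 0.437  -0.3743  0.022 ]
 [ 0.47   -0.3271  0.022 ]
 [ 0.5592 -0.3872  0.022 ]
 [ 0.526  -0.4359  0.022 ]] [ 0.4981 -0.3811  0.022 ]
[0.0576 0.1076 0.059 ]
145.34617651620007 146.08643072871746
tool [ 0.4877 -0.3743  0.1976] jaw 55.06 q [-0.6524  0.412   0.1553  1.3232 -0.0044 -0.0425] F [-0.0614  0.1957  0.6837] w 0.0767 t 11.97
shift [-14.2   1.1 191.5] twist None
```

>>> send_rows(
  moves=[
    {"x":-13,"y":1,"z":20,"twist":-0.5,"jaw":-0.85},
    {"x":-13,"y":1,"z":50,"twist":-0.5,"jaw":-0.85},
    {"x":-13,"y":1,"z":80,"twist":-0.5,"jaw":-0.85},
    {"x":-13,"y":1,"z":110,"twist":-0.5,"jaw":-0.85},
    {"x":-13,"y":1,"z":135,"twist":-0.5,"jaw":-0.85},
    {"x":-13,"y":1,"z":150,"twist":-0.5,"jaw":-0.85},
    {"x":-13,"y":1,"z":155,"twist":-0.5,"jaw":-0.85},
    {"x":-13,"y":1,"z":155,"twist":-0.5,"jaw":-0.85},
  ],
)

```text
time: 12.63
tool_pos: [0.4975, -0.3792, 0.0419]
tcp_rot: [-0.006, 0.295, 0.955, -0.0]
force: [-0.8, 0.3, 0.5]
grip_width: 0.079
```

Run:
```python
from h import *
cv2.imwrite("pics/w12.png",robot.capture("wrist")[:,:,::-1])
i=robot.camera_info("wrist")
shift([.4975,-.3813,.0035],55.6)
print(proj("wrist",[[.4975,-.3813,.022]],i))
```

```text
tool [ 0.498  -0.3799  0.0432] jaw 55.63 q [-0.6496  0.5271 -0.067   0.9854 -0.0044 -0.0497] F [0.0451 0.076  0.3386] w 0.0785 t 12.68
shift [-0.7 -1.2 39.7] twist 0.03285559801651061
[[282.0868 257.0046]]
```

View pics/w12.png

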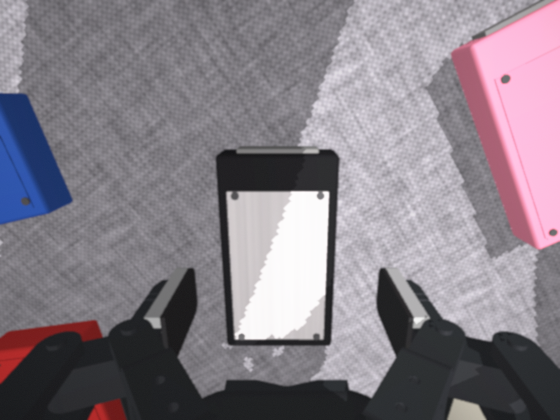

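Run:
```python
from h import *
i=robot.camera_info("wrist")
C=back("wrist",[[217,157],[339,157],[330.5,345],[228,345]],.022,i);print(C,C.mean(0))
print(np.linalg.norm(np.diff(C,axis=0),axis=1))
shift(list(C.mean(0)[:2])+[.0035],55.6)
```

```text
[[ 0.437  -0.3772  0.022 ]
 [ 0.4697 -0.3293  0.022 ]
 [ 0.5583 -0.3897  0.022 ]
 [ 0.5255 -0.4381  0.022 ]] [ 0.4976 -0.3836  0.022 ]
[0.058  0.1073 0.0584]
tool [ 0.498  -0.3799  0.0432] jaw 55.63 q [-0.6496  0.5271 -0.067   0.9854 -0.0044 -0.0497] F [0.0451 0.076  0.3386] w 0.0785 t 12.68
shift [-2.1 -3.1 39.7] twist 0.03285559801651061
```

>>> send_rows(
  moves=[
    {"x":-2,"y":-3,"z":5,"twist":0,"jaw":-0.85},
    {"x":-2,"y":-3,"z":15,"twist":0,"jaw":-0.85},
    {"x":-2,"y":-3,"z":25,"twist":0,"jaw":-0.85},
    {"x":-2,"y":-3,"z":34,"twist":0,"jaw":-0.85},
    {"x":-2,"y":-3,"z":39,"twist":0,"jaw":-0.85},
    {"x":-2,"y":-3,"z":39,"twist":0,"jaw":-0.85},
    {"x":-2,"y":-3,"z":39,"twist":0,"jaw":-0.4},
    {"x":-2,"y":-3,"z":39,"twist":0,"jaw":-0.2},
    {"x":-2,"y":-3,"z":39,"twist":0,"jaw":0},
    {"x":-2,"y":-3,"z":39,"twist":0,"jaw":0},
    {"x":-2,"y":-3,"z":39,"twist":0,"jaw":0},
    {"x":-2,"y":-3,"z":39,"twist":0,"jaw":0},
  ],
  grip_force=60,
)

```text
time: 13.68
tool_pos: [0.4979, -0.3837, 0.0047]
tcp_rot: [-0.004, 0.295, 0.955, -0.001]
force: [-0.3, 0.8, 6.0]
grip_width: 0.0584
```

Run:
```python
from h import *
shift([.4976,-.3836,.0035],55.6)
cv2.imwrite("pics/w13.png",robot.capture("wrist")[:,:,::-1])
```

```text
tool [ 0.4979 -0.3837  0.0047] jaw 55.63 q [-0.6545  0.566  -0.1086  0.9039 -0.0045 -0.0546] F [-0.2696  0.7844  5.959 ] w 0.0584 t 13.68
shift [ 0.3 -0.   1.2] twist 0.029697297569953207
```

View pics/w13.png

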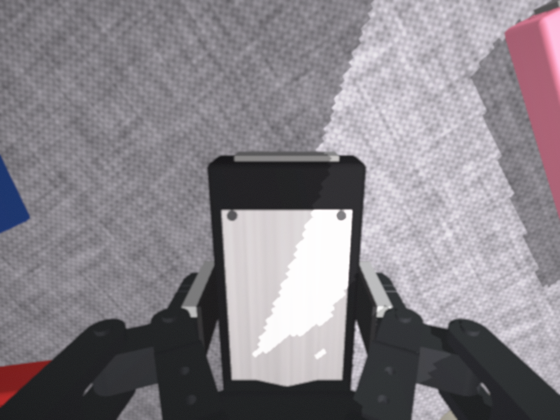

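>>> send_rows(
  moves=[
    {"x":0,"y":0,"z":-5,"twist":0,"jaw":0},
    {"x":0,"y":0,"z":-15,"twist":0,"jaw":0},
    {"x":0,"y":0,"z":-25,"twist":0,"jaw":0},
    {"x":0,"y":0,"z":-30,"twist":0,"jaw":0},
    {"x":0,"y":0,"z":-30,"twist":0,"jaw":0},
  ],
)

```text
time: 14.15
tool_pos: [0.499, -0.3844, 0.0366]
tcp_rot: [-0.003, 0.295, 0.955, -0.001]
force: [0.2, 0.5, -2.7]
grip_width: 0.0586
```

Run:
```python
from h import *
shift([.4976,-.3836,.3],55.6)
cv2.imwrite("pics/w14.png",robot.capture("wrist")[:,:,::-1])
```

```text
tool [ 0.499  -0.3844  0.0366] jaw 55.63 q [-0.6542  0.5358 -0.0702  0.9698 -0.0045 -0.0544] F [ 0.1872  0.5365 -2.6758] w 0.0586 t 14.15
shift [   3.    -1.2 -263.4] twist 0.033102373229297655
```

View pics/w14.png

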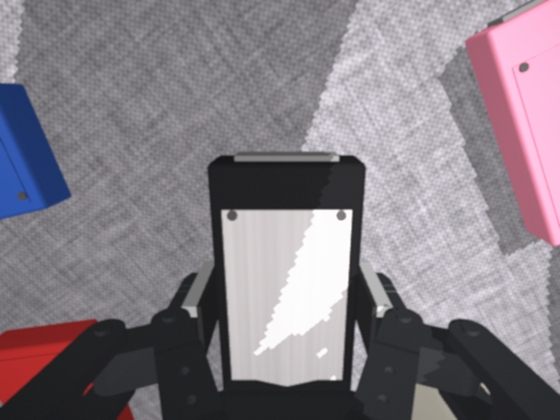

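>>> send_rows(
  moves=[
    {"x":0,"y":0,"z":-10,"twist":0,"jaw":0},
    {"x":0,"y":0,"z":-30,"twist":0,"jaw":0},
    {"x":0,"y":0,"z":-55,"twist":0,"jaw":0},
    {"x":0,"y":0,"z":-80,"twist":0,"jaw":0},
    {"x":0,"y":0,"z":-105,"twist":0,"jaw":0},
    {"x":0,"y":0,"z":-130,"twist":0,"jaw":0},
    {"x":0,"y":0,"z":-155,"twist":0,"jaw":0},
    {"x":0,"y":0,"z":-180,"twist":0,"jaw":0},
    {"x":0,"y":0,"z":-205,"twist":0,"jaw":0},
    {"x":0,"y":0,"z":-230,"twist":0,"jaw":0},
    {"x":0,"y":0,"z":-250,"twist":0,"jaw":0},
    {"x":0,"y":0,"z":-265,"twist":0,"jaw":0},
  ],
)

```text
time: 15.2
tool_pos: [0.5006, -0.3841, 0.3033]
tcp_rot: [-0.003, 0.295, 0.955, -0.001]
force: [0.7, 0.1, -3.6]
grip_width: 0.0585
```

Run:
```python
from h import *
CAB[1]=.0885
shift(list(c2w(CAB,[-.055,-.08,0])[0][:2])+[.3],91.1)
```

```text
tool [ 0.5006 -0.3841  0.3033] jaw 55.63 q [-0.6523  0.4272  0.4471  1.5947 -0.0044 -0.0525] F [ 0.7273  0.0921 -3.5693] w 0.0585 t 15.2
shift [155.5 368.1   2.4] twist -35.466010530196655
```

>>> send_rows(
  moves=[
    {"x":6,"y":15,"z":0,"twist":-1,"jaw":0},
    {"x":18,"y":43,"z":0,"twist":-4,"jaw":0},
    {"x":31,"y":74,"z":0,"twist":-7,"jaw":0},
    {"x":45,"y":107,"z":0,"twist":-10,"jaw":0},
    {"x":60,"y":141,"z":0,"twist":-14,"jaw":0},
    {"x":74,"y":175,"z":0,"twist":-17,"jaw":0},
    {"x":88,"y":209,"z":0,"twist":-20,"jaw":0},
    {"x":103,"y":243,"z":0,"twist":-24,"jaw":0},
    {"x":117,"y":277,"z":0,"twist":-27,"jaw":0},
    {"x":131,"y":311,"z":0,"twist":-30,"jaw":0},
    {"x":144,"y":341,"z":0,"twist":-33,"jaw":0},
    {"x":152,"y":360,"z":0,"twist":-35,"jaw":0},
  ],
)

```text
time: 16.2
tool_pos: [0.5778, 0.0026, 0.3021]
tcp_rot: [-0.003, -0.008, 1.0, -0.0]
force: [-0.2, -0.4, -3.7]
grip_width: 0.0584
```

>>> send_rows(
  moves=[
    {"x":0,"y":0,"z":0,"twist":0,"jaw":0},
    {"x":0,"y":0,"z":0,"twist":0,"jaw":0},
  ],
)

```text
time: 16.37
tool_pos: [0.5772, 0.0045, 0.3017]
tcp_rot: [-0.004, -0.01, 1.0, 0.0]
force: [0.1, 0.4, -3.8]
grip_width: 0.0581
```

Run:
```python
from h import *
CAB[1]=.0885
shift(list(c2w(CAB,[-.055,-.08,0])[0][:2])+[.027],91.1)
cv2.imwrite("pics/w15.png",robot.capture("wrist")[:,:,::-1])
cv2.imwrite("pics/s15.png",robot.capture("scene")[:,:,::-1])
crop("pics/s15.png",175,190,375,380,3,"pics/s15c.png")
```

```text
tool [0.5772 0.0045 0.3017] jaw 91.13 q [ 0.0078  0.3271  0.2897  1.5413  0.0001 -0.0119] F [ 0.1004  0.4098 -3.7625] w 0.0581 t 16.37
shift [ -5.    2.8 274.7] twist 0.02678391034058336
```

View pics/w15.png

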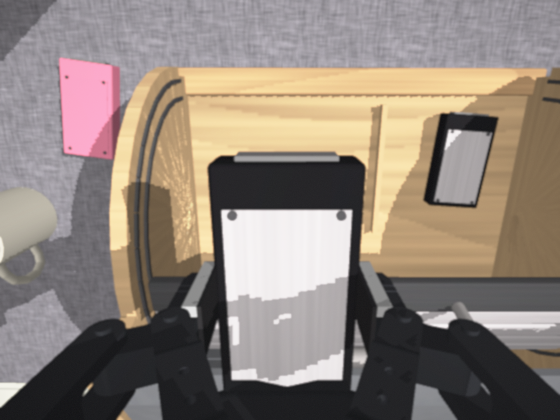

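View pics/s15c.png

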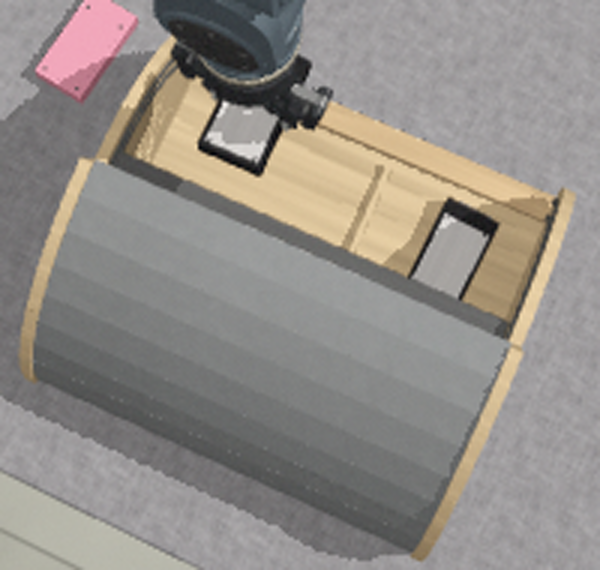

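Run:
```python
from h import *
for z in(.17,.195,.2): print(z,back("top",[[260,164.4]],z)[0]-np.array([.6335,.0885,0]))
shift(list(c2w(CAB,[-.065,-.08,0])[0][:2])+[.027],91.1)
```

```text
0.17 [0.0119 0.0192 0.17  ]
0.195 [0.0047 0.0182 0.195 ]
0.2 [0.0033 0.018  0.2   ]
tool [0.5773 0.0024 0.302 ] jaw 90.94 q [ 0.0044  0.3269  0.29    1.5413 -0.0005 -0.012 ] F [-0.1634  0.1393 -2.6921] w 0.0586 t 16.47
shift [  5.2   4.1 275. ] twist -0.1602614508331328
```

>>> send_rows(
  moves=[
    {"x":8,"y":4,"z":0,"twist":0,"jaw":0},
    {"x":8,"y":4,"z":15,"twist":0,"jaw":0},
    {"x":8,"y":4,"z":40,"twist":0,"jaw":0},
    {"x":8,"y":4,"z":65,"twist":0,"jaw":0},
    {"x":8,"y":4,"z":90,"twist":0,"jaw":0},
    {"x":8,"y":4,"z":115,"twist":0,"jaw":0},
    {"x":8,"y":4,"z":140,"twist":0,"jaw":0},
    {"x":8,"y":4,"z":165,"twist":0,"jaw":0},
    {"x":8,"y":4,"z":190,"twist":0,"jaw":0},
    {"x":8,"y":4,"z":215,"twist":0,"jaw":0},
    {"x":8,"y":4,"z":235,"twist":0,"jaw":0},
    {"x":8,"y":4,"z":245,"twist":0,"jaw":0},
  ],
)

```text
time: 17.47
tool_pos: [0.5651, 0.0052, 0.0548]
tcp_rot: [-0.005, -0.007, 1.0, -0.0]
force: [0.1, 0.3, -3.9]
grip_width: 0.0583
```

Run:
```python
from h import *
CAB[1]=.0885
cv2.imwrite("pics/s16.png",robot.capture("scene")[:,:,::-1])
crop("pics/s16.png",175,190,375,380,3,"pics/s16c.png")
cv2.imwrite("pics/w16.png",robot.capture("wrist")[:,:,::-1])
shift(list(c2w(CAB,[-.068,-.08,0])[0][:2])+[.0257],91.1)
```

```text
tool [0.5657 0.0054 0.0557] jaw 90.86 q [ 0.0099  0.4264 -0.2088  0.9464 -0.0004 -0.0051] F [-0.8723 -0.1511 -3.2133] w 0.0585 t 17.57
shift [-1.7  1.8 30. ] twist -0.24403115955902877
```

View pics/s16c.png

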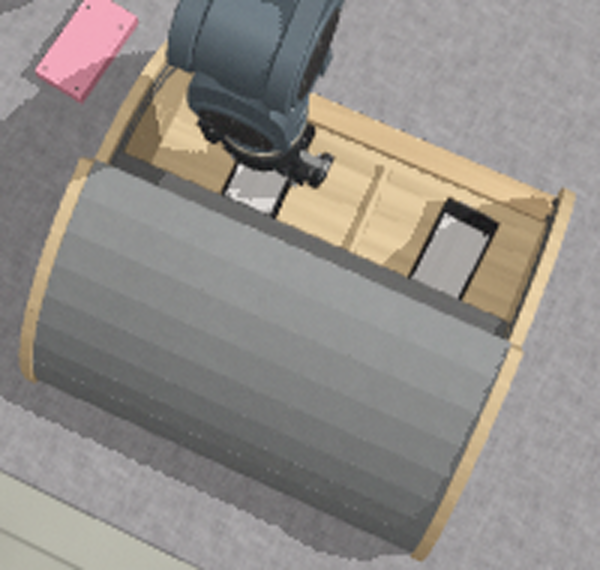

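View pics/w16.png

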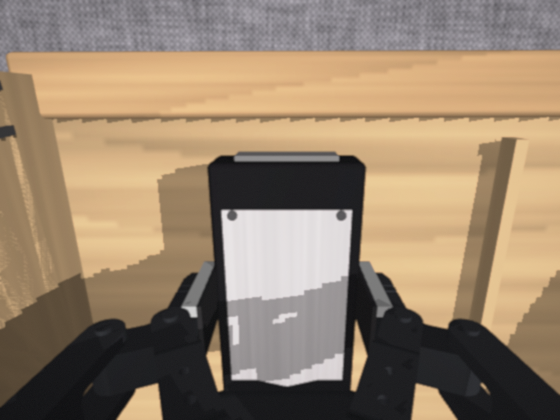

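The caddy hangs clear of the sill, cheek and rib. I'll lower it gently.

>>> send_rows(
  moves=[
    {"x":0,"y":1,"z":8,"twist":0,"jaw":0},
    {"x":0,"y":1,"z":16,"twist":0,"jaw":0},
    {"x":0,"y":1,"z":22,"twist":0,"jaw":0},
    {"x":0,"y":1,"z":26,"twist":0,"jaw":0},
    {"x":0,"y":1,"z":28,"twist":0,"jaw":0},
    {"x":0,"y":1,"z":29,"twist":0,"jaw":0},
    {"x":0,"y":1,"z":30,"twist":0,"jaw":0},
    {"x":0,"y":1,"z":30,"twist":0,"jaw":0},
  ],
)

```text
time: 18.23
tool_pos: [0.5655, 0.0065, 0.0258]
tcp_rot: [-0.005, -0.007, 1.0, -0.0]
force: [-0.5, 0.6, -3.8]
grip_width: 0.0582
```

>>> send_rows(
  moves=[
    {"x":0,"y":0,"z":1,"twist":0,"jaw":0},
    {"x":0,"y":0,"z":2,"twist":0,"jaw":0},
    {"x":0,"y":0,"z":2,"twist":0,"jaw":0},
  ],
)

```text
time: 18.48
tool_pos: [0.5658, 0.0065, 0.0247]
tcp_rot: [-0.005, -0.008, 1.0, -0.0]
force: [-2.6, -0.4, 5.8]
grip_width: 0.0584
```

The caddy is seated: the force has gone from -3.8 to +5.8 N. I'll release and leave.

>>> send_rows(
  moves=[
    {"x":0,"y":0,"z":1,"twist":0,"jaw":-0.4},
    {"x":0,"y":0,"z":0,"twist":0,"jaw":-0.6},
    {"x":0,"y":0,"z":0,"twist":0,"jaw":-0.8},
    {"x":0,"y":0,"z":0,"twist":0,"jaw":-0.8},
    {"x":0,"y":0,"z":-10,"twist":0,"jaw":-0.8},
    {"x":0,"y":0,"z":-25,"twist":0,"jaw":-0.8},
    {"x":0,"y":0,"z":-50,"twist":0,"jaw":-0.8},
    {"x":0,"y":0,"z":-80,"twist":0,"jaw":-0.8},
    {"x":0,"y":0,"z":-110,"twist":0,"jaw":-0.8},
    {"x":0,"y":0,"z":-140,"twist":0,"jaw":-0.8},
    {"x":0,"y":0,"z":-170,"twist":0,"jaw":-0.8},
    {"x":0,"y":0,"z":-200,"twist":0,"jaw":-0.8},
  ],
)

```text
time: 19.48
tool_pos: [0.5674, 0.0066, 0.2272]
tcp_rot: [-0.004, -0.008, 1.0, -0.0]
force: [1.3, -0.2, -0.3]
grip_width: 0.0772
```

>>> send_rows(
  moves=[
    {"x":10,"y":0,"z":-25,"twist":0,"jaw":-0.8},
    {"x":40,"y":0,"z":-50,"twist":0,"jaw":-0.8},
    {"x":75,"y":0,"z":-70,"twist":0,"jaw":-0.8},
    {"x":110,"y":0,"z":-80,"twist":0,"jaw":-0.8},
    {"x":145,"y":0,"z":-80,"twist":0,"jaw":-0.8},
    {"x":180,"y":0,"z":-80,"twist":0,"jaw":-0.8},
    {"x":200,"y":0,"z":-80,"twist":0,"jaw":-0.8},
    {"x":200,"y":0,"z":-80,"twist":0,"jaw":-0.8},
    {"x":200,"y":0,"z":-80,"twist":0,"jaw":-0.8},
  ],
)

```text
time: 20.23
tool_pos: [0.3675, 0.0036, 0.3102]
tcp_rot: [-0.003, -0.007, 1.0, -0.0]
force: [1.1, 0.1, 1.1]
grip_width: 0.0769
```

Run:
```python
from h import *
CAB[1]=.0885
cv2.imwrite("pics/s17.png",robot.capture("scene")[:,:,::-1])
crop("pics/s17.png",175,190,375,380,3,"pics/s17c.png")
cv2.imwrite("pics/w17.png",robot.capture("wrist")[:,:,::-1])
cv2.imwrite("pics/t17.png",robot.capture("top")[:,:,::-1])
crop("pics/t17.png",200,110,330,235,5,"pics/t17c.png")
shift([.4,0,.3],91)
c=c2w(CAB,[-.068,-.08,.042]);print(((proj("scene",c)-[175,190])*3),((proj("top",c)-[200,110])*5))
```

```text
tool [0.369  0.0037 0.3091] jaw 90.86 q [ 0.0104 -0.0424 -0.1363  1.4848 -0.0005 -0.0047] F [-1.0733  0.1968  0.3373] w 0.0766 t 20.38
shift [-31.   -4.1   8.9] twist -0.13571744336411484
[[267.1393 171.7026]] [[421.5613 408.4136]]
```

View pics/s17.png

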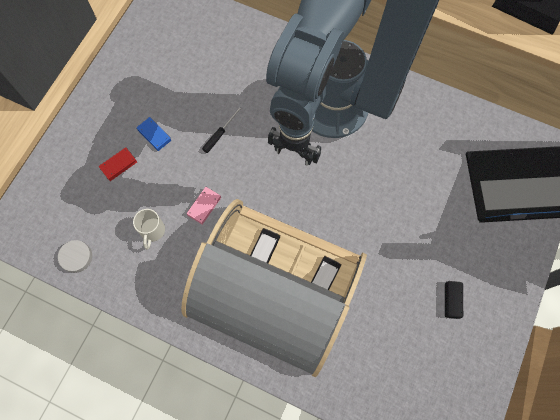

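View pics/s17c.png

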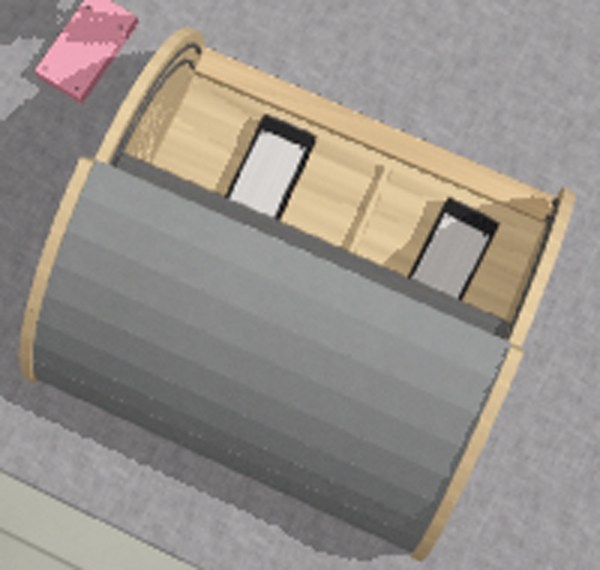

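View pics/t17c.png

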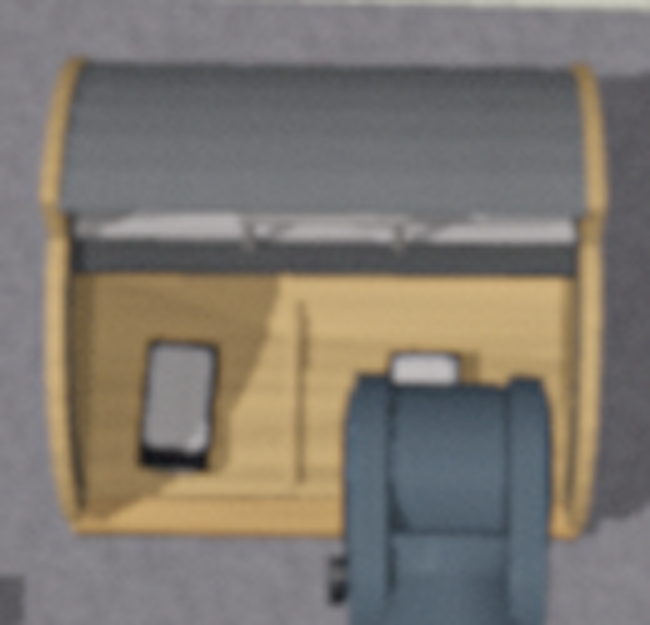

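View pics/w17.png

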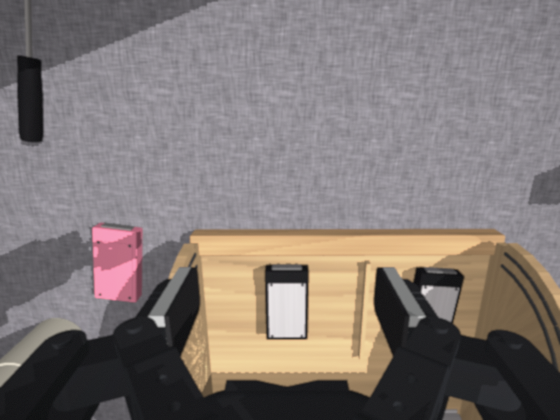

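The caddy lies flat in the right-hand bay, at about (267,170) in the crop against a predicted (267,172). It is clear of the sill, cheek and rib. The shutter's posts and rail are unchanged, with the bar still hidden, and nothing else has moved. I'll hand it in.

Run:
```python
from h import *
print(robot.finish_job())
```

```text
the job is handed in; nothing more can be done
None
```

The job is done and handed in at about 20.4 s; the system gave no verdict.

- **Shutter, first step:** I gripped the bar and raised it along its arc to about 1.2 rad, then let go. It stood there by itself for more than a second with the fingers clear.
- **Shutter, second step:** I pushed the bar's front side with closed fingers until it met a firm stop of about 13 N, at the depth expected for the end stop. Afterwards the bar was hidden under the hood in both the scene and top pictures. It was unchanged in the last pictures.
- **Caddy:** I gripped it across its width and carried it over the right cheek. I lowered it until the wrist force showed it resting on the floor (-3.8 N to +5.8 N), then released it. In the last pictures it lies flat, within a few mm of cabinet x -0.068, y -0.080, clear of sill, rib and cheek.
- **Other things:** The stored caddy, screwdriver, mug, adapter and the coloured look-alikes appear where they were. The arm was clear of everything at hand-in.

- **Refused call:** The first move call was refused because it had no jaw value, so nothing moved.
- **Radius mismatch:** While raising the bar, the radius I measured was 3–4 mm above the nominal 200 mm, with up to about 20 N of sideways load. I put this down to slip or calibration, and it was well below the limits.
- **Shutter angle:** I judged the final angle from the pictures and the firm stop, because no joint reading is available.

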